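Prop the trailer drawbar on its jack

TASK

A trailer drawbar is held in the bench vise and its free end must be propped before it is worked on. Lay the flat packing board on the bench beneath the drawbar's jack so that the whole foot will stand on it, then wind the jack's crank clockwise until the foot bears firmly on the board: the crank then pulls about one and a half times as hard as when it runs free; stop there, before it pulls twice as hard. Let go and leave the other things on the bench where they are.

Things in the scene. Friction and masses are not known exactly. Their poses are not given: they have to be found in the camera images.
- board: Packing board: plain flat wooden board, 200 x 64 x 18 mm, 0.17 kg, lying loose on the bench. Origin: centre of its underside; x along its 200 mm length, y along its 64 mm width, z up.
- drawbar: Trailer drawbar: black 50 mm square steel tube, level, held fast in the vise. Origin: on the tube's centre line between the jaws; the tube runs 485 mm to the drawbar's -y (its free end, with a 72 mm wide ball coupling out to 625 mm) and 135 mm to +y. Tube and coupling stay more than 100 mm above the bench. Fixed.
- jack: Jack: an upright steel leg tube, 45 mm in diameter, 135 mm long, clamped on the robot's side of the drawbar (whose centre line is 53 mm to the jack's +x). On it an aluminium gearbox, z 135 to 165 mm, from 32 mm in front of the leg axis (-x) to 62 mm behind it, 64 mm wide. Origin: on the leg axis at the tube's lower end, 80 to 92 mm above the bench; z up, x away from the robot. Fixed.
- leg_end (a point): The jack's origin: lower end of the leg tube, on its axis. Straight below it hangs a round foot, 40 mm in diameter, on a rubber buffer at the end of the ram. How far the ram is wound out at the start is not known: the foot's underside starts 29 to 63 mm above the bench. Clockwise turns of the crank, seen from above, wind it down, 20 mm per turn. The screw holds by itself when let go.
- crank_axis (a point): Point on the crank's upright turning axis, 34 mm behind the leg axis (jack's +x), at the height of the hand grip's middle. Fixed. Tangential pull at the grip: about 8 N running free, the same at every angle; once the foot bears on something each further 0.01 turn (3.6 degrees) adds about 0.6 N of pull and 12 N of foot load: 1.5 times the free pull is about 80 N under the foot, twice about 160 N.
- grip_mid (a point): Middle of the crank's hand grip: an upright round black grip, 26 mm in diameter, 44 mm high, spinning freely on its pin at the end of the flat crank arm, 60 mm from the crank axis. The arm's top face is 21 mm below this point, the grip's top 23 mm above it. It goes round with the crank; any starting angle.
- vise: Bench vise with 125 mm jaws, painted grey, bolted to the bench at the robot's left; origin on the bench under the jaw gap; reaches 195 mm towards the robot (-x), 220 mm away from it, 110 mm to either side, 165 mm high. Fixed.
- spanner: Bystander: steel spanner, 200 mm long, lying flat. Origin under its middle.
- screwdriver: Bystander: screwdriver, 200 mm long, lying flat.
- spray_can: Bystander: spray can, 65 mm in diameter, about 160 mm high, standing. Origin at the centre of its underside.
- nut_tub: Bystander: white open tub with nuts, 100 x 75 x 34 mm. Origin at the centre of its underside.
- washer_tub: Bystander: white open tub with brass washers, 100 x 75 x 34 mm. Origin at the centre of its underside.
- tow_ball: Bystander: steel tow ball, 50 mm in diameter, 73 mm high, standing on its flange.
- offcut: Bystander: short block of pale wood, 85 x 45 x 35 mm. Origin at the centre of its underside.

How it is judged:
By the outcome, as a careful person would: the job done as asked, in the order asked, and still so for the second after the job is handed in, with the robot touching nothing.
It also fails if it takes over 72 s, if anything falls off the work surface, if the arm or the gripper's body presses on something with over 40 N, if the wrist force passes 120 N, or if a joint passes its speed limit or range.

ROBOT

A 6-joint arm with a two-finger parallel gripper is mounted at the origin on the work surface. World frame = base frame: x ahead of the robot, y to its left, z up, the work surface at z = 0. Lengths are in mm, angles in rad, forces in N, time in s.
With the tool pointing down it reaches from about 300 to 850 mm from the base axis. Payload 4.2 kg.
Tool frame: the origin (TCP) lies on the centre line of the jaws, within the pads' length; the fingertips stand tip_reach ahead of it and the grasp point (between the pads) lies 6 mm ahead of it (tip_reach is the distance from the TCP to the fingertips, in mm); z points along the fingers, y is the line along which they close (so a half turn about z gives the same grasp; the last joint's range is limited). The gripper opens to 91 mm and grips with 3 to 60 N. Pads are 32 mm wide; open, the fingers measure 118 mm over their backs; the gripper's body (76 mm by 178 mm) begins 60 mm behind the grasp point.
Start: joints at [-1.134, 0.32, 1.565, -0, 1.257, -0.02], TCP at [253.625, -516.057, 238.976] pointing down, gripper open.
Joint ranges: [-3.11, 3.11], [-0.84, 2.01], [0.21, 2.61], [-1.34, 4.49], [0.05, 2.63], [-2.56, 2.56]. Speed limits (rad/s): [2.57, 2.57, 3.14, 3.14, 3.14, 3.14].

INTERFACE

Orientations are given as [roll, pitch, yaw] about the fixed x, y, z axes, in that order (R = Rz(yaw) Ry(pitch) Rx(roll)).
In Python, from rig import * gives the robot as it stands.
- The arm moves only by the shell command python3 -m jog 'ROWS' [OPENING] [FORCE]. ROWS is rows parted by semicolons, their numbers by spaces, 1 to 12 of them, each of 4 numbers: dx, dy, dz in mm, then a turn about the tool's z in rad; each row shifts and turns the commanded pose from where the row before left it, along the tool's axes as they then stand; what a row does not reach is not made up. A row lasts 1/10 s, in which the tool goes at most 50 mm and 0.15 rad, less where a joint would pass 70% of its speed; a pose out of reach is approached as far as the arm can. OPENING is the opening from 0.0 (shut) to 1.0 (fully open), set as the command begins (- or left out keeps the last). The fingers move at their own pace and stop on an object; FORCE is the grip in N (left out, the last holds). Time passes only in rows, so rows that do not move let the fingers close. It prints the time, the measured TCP pose, the force, the opening and the grip force at its end.
- sense(): the state, without advancing time (a new reading comes with each control period).
- snapshot(name): name is "side" or "top"; returns the picture (420x560x3 uint8, red, green, blue); there is no depth.
- get_calibration(name): a dict with "fx", "fy", "cx", "cy" (pixels), "world_from_camera" (4x4, takes a point from camera to world coordinates). Camera axes: x right, y up, looking along -z (the intrinsics and any distortion apply to the point x, -y, -z); pixel columns grow to the right and rows downward; lengths in mm; the calibration is good to about 2 mm. A picture is of the moment at which its call begins. get_calibration takes no time and is no camera call.
- finish_job(): hands the job in; it is judged then, once.
The state is a dict: "clock": time; "qpos": joint angles; "joint_vel": joint speeds; "tau": joint torques, N m; "ee_pos": TCP position; "orientation": TCP orientation; "wrist_force": force on the tool from outside, world axes, zero at the start; "ft_torque": the same for the moment, N m; "width": opening from 0.0 (shut) to 1.0 (fully open); "gripper_force": force on a finger pad.
Only numpy, scipy, OpenCV 4.12 (cv2) and the standard library are available. Lean on these libraries where they do the work, as an engineer would, in place of code of your own. Each camera call takes 0.05 s, during which the arm holds its last target. There are 200 camera calls.

## Working session

There is one attempt and no reset: what is moved stays moved. The work goes in short steps, Python scripts to look and compute and a shell command to move; the robot and the scene stay as the last step left them, time stands still between calls to the robot, and variables do not carry over. Pictures are saved under pics/ and viewed, at most 10 in all, crops included, and the job is handed in when it is done.

```bash
mkdir -p pics; ls; python3 - <<'E'
from rig import *
import cv2
s=sense();print({k:s[k] for k in('clock','ee_pos','orientation','width','wrist_force')})
for n in('side','top'):
    c=get_calibration(n);print(n,c)
    cv2.imwrite(f'pics/{n}0.png',cv2.resize(snapshot(n)[:,:,::-1],(800,600),interpolation=cv2.INTER_CUBIC))
try: print(tip_reach)
except Exception as e: print(e)
E
```

```text
pics
{'clock': 0.0, 'ee_pos': array([ 253.43039012, -515.61033539,  238.11549144]), 'orientation': array([-3.13978222e+00, -2.16646130e-05,  4.56822217e-01]), 'width': 1.0005316747458441, 'wrist_force': array([-0.47223523, -0.19637163,  0.40606477])}
side {'fx': 398.0603982106877, 'fy': 398.0603982106877, 'cx': 281.77054738482855, 'cy': 206.9266439476589, 'world_from_camera': array([[-9.87195374e-01,  7.92257080e-02, -1.38450642e-01,
         4.10510179e+02],
       [-1.58717222e-01, -5.74589825e-01,  8.02904339e-01,
         8.21492619e+02],
       [-1.59416656e-02,  8.14597950e-01,  5.79806901e-01,
         8.37882017e+02],
       [ 0.00000000e+00,  0.00000000e+00,  0.00000000e+00,
         1.00000000e+00]])}
top {'fx': 415.72130984800697, 'fy': 415.72130984800697, 'cx': 277.65545840632717, 'cy': 206.83577365418395, 'world_from_camera': array([[ 2.07556603e-02,  9.91272141e-01, -1.30187345e-01,
         4.00970785e+02],
       [-9.99732155e-01,  2.19113238e-02,  7.45067732e-03,
        -6.46832695e+01],
       [ 1.02382259e-02,  1.29997831e-01,  9.91461418e-01,
         1.20966211e+03],
       [ 0.00000000e+00,  0.00000000e+00,  0.00000000e+00,
         1.00000000e+00]])}
25.0
```

View pics/side0.png

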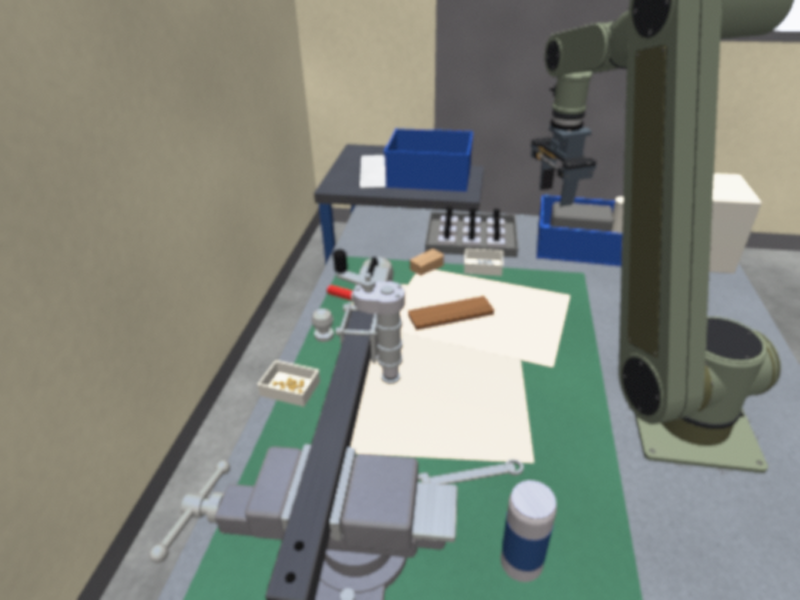

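View pics/top0.png

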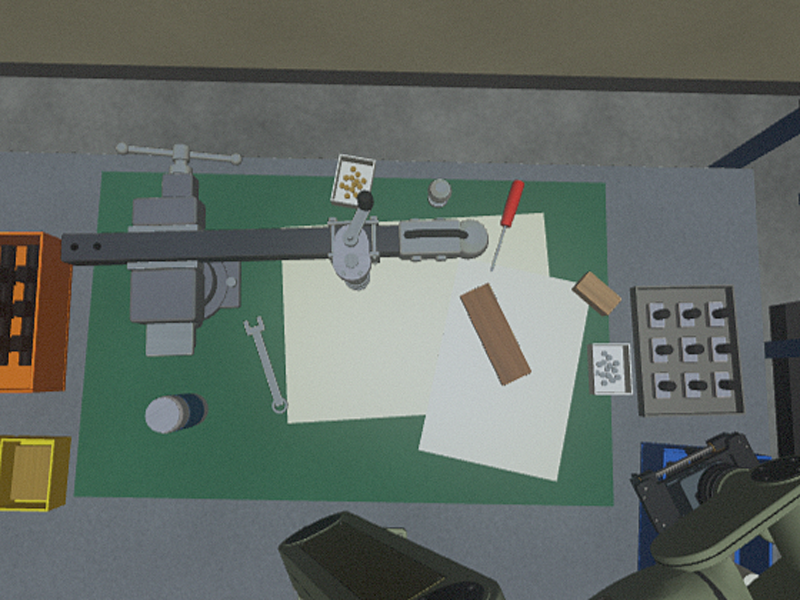

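The side view shows the board at about (451,312), the jack foot at about (390,375) and the grip at about (340,260). The top view shows the board at about (495,335), the grip at (365,200) and the gearbox at (352,262). Next: enlarged crops.

```bash
cat > h.py <<'E'
from rig import *
import cv2, numpy as np
def uv_ray(n,u,v):
    c=get_calibration(n);T=c['world_from_camera']
    d=T[:3,:3]@np.array([(u-c['cx'])/c['fx'],-(v-c['cy'])/c['fy'],-1]);return T[:3,3],d/np.linalg.norm(d)
def tri(a,b):  # a=(u,v) side, b=(u,v) top
    o1,d1=uv_ray('side',*a);o2,d2=uv_ray('top',*b)
    A=np.c_[d1,-d2];t=np.linalg.lstsq(A,o2-o1,rcond=None)[0]
    p,q=o1+t[0]*d1,o2+t[1]*d2;return (p+q)/2,np.linalg.norm(p-q)
def onz(n,u,v,z):
    o,d=uv_ray(n,u,v);return o+d*(z-o[2])/d[2]
def proj(n,p):
    c=get_calibration(n);q=np.linalg.inv(c['world_from_camera'])@np.r_[p,1]
    return np.array([c['cx']+c['fx']*q[0]/-q[2],c['cy']-c['fy']*q[1]/-q[2]])
def crop(n,u0,v0,w,h,k):
    im=snapshot(n)[v0:v0+h,u0:u0+w,::-1];return cv2.resize(im,(w*k,h*k),interpolation=cv2.INTER_CUBIC)
E
python3 - <<'E'
from h import *
cv2.imwrite('pics/cs.png',crop('side',222,170,130,100,6))
cv2.imwrite('pics/ct.png',crop('top',222,125,160,150,4))
E
```

```text
(no output)
```

View pics/cs.png

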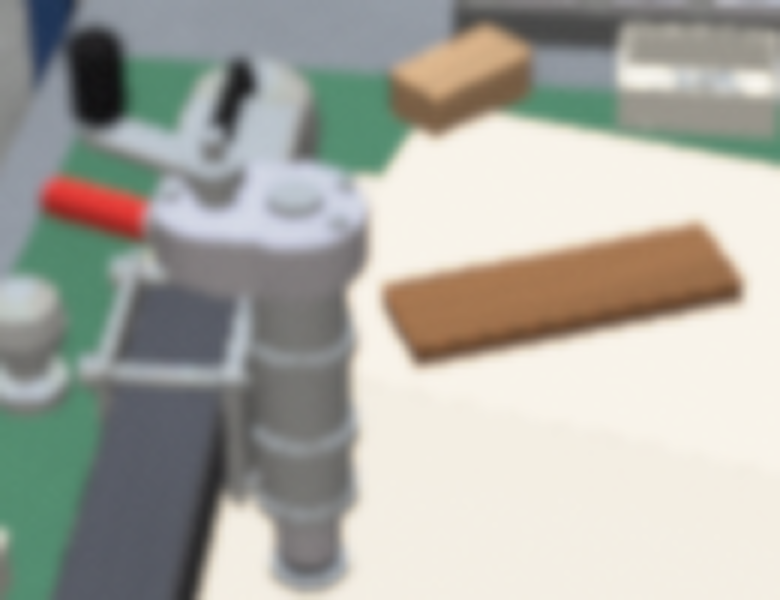

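View pics/ct.png

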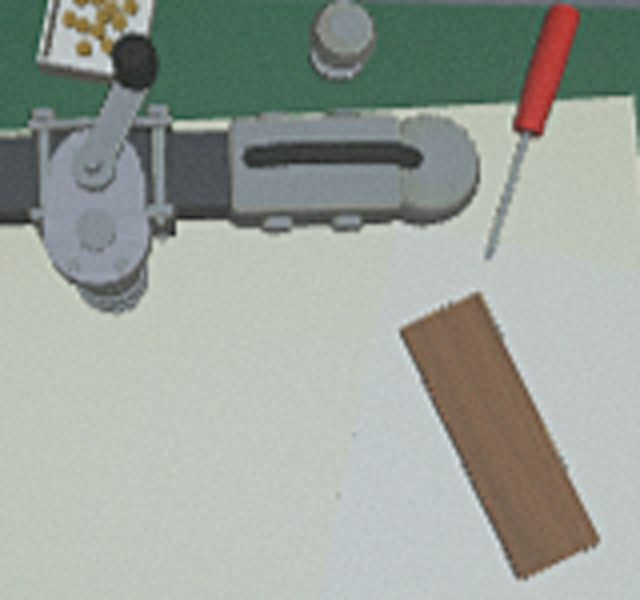

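```bash
python3 - <<'E'
from h import *
np.set_printoptions(precision=1,suppress=True)
S=lambda u,v:(222+u/6-.5+1/12,170+v/6-.5+1/12)
T=lambda u,v:(222+u/4-.5+1/8,125+v/4-.5+1/8)
P={}
for n,a,b in [('A',(385,287),(480,293)),('B',(420,352),(402,330)),('C',(742,285),(520,578)),('D',(700,224),(598,543)),
 ('boss',(296,192),(96,230)),('griptop',(96,38),(134,52)),('hub',(214,150),(95,170))]:
    P[n],e=tri(S(*a),T(*b));print(n,P[n],e)
b=[onz('top',*T(*x),18) for x in [(480,293),(402,330),(520,578),(598,543)]];b=np.array(b)
print('board top-cam',b.mean(0),[np.linalg.norm(b[i]-b[(i+1)%4]) for i in range(4)],(b[0]+b[1]-b[2]-b[3])/2)
v=(b[0]+b[1]-b[2]-b[3])/2;print('ang',np.arctan2(v[1],v[0]))
# foot: bottom edge centre in side view; on leg axis xy
for z in (30,40,50,60): print(z,onz('side',*S(308,570),z))
print('leg bottom ring top',[onz('top',*T(115,310),z) for z in (40,85)])
E
```

```text
A [ 586.  -259.4   14.5] 4.588210354780237
B [ 557.7 -202.8   14.7] 4.349199084429318
C [ 382.8 -287.9   15.4] 1.7649771246840043
D [ 408.9 -343.5   16.4] 1.2742795132229618
boss [580.5   3.5 261.4] 2.216031055667041
griptop [669.5 -18.6 317.5] 3.5366248770930744
hub [613.4   4.  279.7] 0.9986889866611542
board top-cam [ 485.1 -272.9   18. ] [np.float64(63.20636754430603), np.float64(195.28310555388526), np.float64(61.4092669480663), np.float64(197.23024243615075)] [177.   84.7   0. ]
ang 0.44625192323740914
30 [583.   -8.1  30. ]
40 [580.9   2.2  40. ]
50 [578.8  12.5  50. ]
60 [576.6  22.7  60. ]
leg bottom ring top [array([566.3,   4.3,  40. ]), array([560. ,   1.6,  85. ])]
```

```bash
cat > d.py <<'E'
import sys
from h import *
def delta(x,y,z,yaw):
    s=sense();p=s['ee_pos'];w=s['orientation'][2];d=np.array([x,y,z])-p
    c,n=np.cos(w),np.sin(w)
    print('t',round(s['clock'],2),'pos',p.round(1),'yaw',round(w,3),'F',s['wrist_force'].round(1),'-> tool',np.round([d[0]*c+d[1]*n,d[0]*n-d[1]*c,-d[2]],1),'turn',round((w-yaw+np.pi)%(2*np.pi)-np.pi,3))
if __name__=='__main__': delta(*map(float,sys.argv[1:5]))
E
python3 d.py 435.5 -296.6 80 0.447
```

```text
t 0.2 pos [ 253.5 -515.8  238.5] yaw 0.457 F [-0.3 -0.6  0. ] -> tool [ 260.  -116.4  158.5] turn 0.01
```

```bash
python3 -m jog '40 -18 24 0.01; 40 -18 24 0; 40 -18 24 0; 40 -18 24 0; 40 -18 24 0; 40 -18 24 0; 20 -8 14 0; 0 0 0 0' 1; python3 d.py 435.5 -296.6 28 0.447
```

```text
clock: 1.0
ee_pos: [438.0, -295.9, 78.9]
orientation: [-3.137, 0.002, 0.451]
wrist_force: [0.6, -0.2, -0.5]
width: 1.002
gripper_force: 0.0
t 1.0 pos [ 438.  -295.9   78.9] yaw 0.451 F [ 0.6 -0.2 -0.5] -> tool [-2.5 -0.5 50.9] turn 0.004
```

Descend and grip, then lift 60.

```bash
python3 -m jog '-2 0 25 0; 0 0 20 0; 0 0 6 0; 0 0 0 0' && python3 -m jog '0 0 0 0;0 0 0 0;0 0 0 0;0 0 0 0;0 0 0 0;0 0 0 0' 0.3 40; python3 -m jog '0 0 -10 0; 0 0 -25 0;0 0 -25 0;0 0 0 0'; python3 d.py 380 4 88 0
```

```text
clock: 1.4
ee_pos: [435.2, -300.3, 29.8]
orientation: [-3.141, 0.001, 0.446]
wrist_force: [-0.1, -0.8, 0.1]
width: 1.003
gripper_force: 0.0
clock: 2.0
ee_pos: [435.8, -299.7, 30.6]
orientation: [3.141, -0.0, 0.447]
wrist_force: [-1.4, 0.7, 6.3]
width: 0.695
gripper_force: 39.9
clock: 2.4
ee_pos: [437.8, -301.1, 93.1]
orientation: [3.135, -0.003, 0.447]
wrist_force: [0.8, -0.4, -2.6]
width: 0.701
gripper_force: 39.9
t 2.4 pos [ 437.8 -301.1   93.1] yaw 0.447 F [ 0.8 -0.4 -2.6] -> tool [  79.7 -300.2    5.1] turn 0.447
```

```bash
python3 -m jog '-10 0 0 0.15; -10 0 0 0.15; -10 0 0 0.147; -10 -40 0 0; -10 -45 0 0; -10 -45 0 0; 0 -45 0 0; 0 -45 0 0;0 -45 0 0;0 -35 0 0;0 0 0 0;0 0 0 0'; python3 d.py 370 4 38 0; python3 - <<'E'
from h import *
cv2.imwrite('pics/cs2.png',crop('side',222,170,200,150,4))
E
```

```text
clock: 3.6
ee_pos: [376.9, -7.9, 89.4]
orientation: [3.141, 0.001, 0.002]
wrist_force: [0.5, 0.2, -2.6]
width: 0.699
gripper_force: 39.9
t 3.6 pos [376.9  -7.9  89.4] yaw 0.002 F [ 0.5  0.2 -2.6] -> tool [ -6.8 -11.9  51.4] turn 0.002
```

View pics/cs2.png

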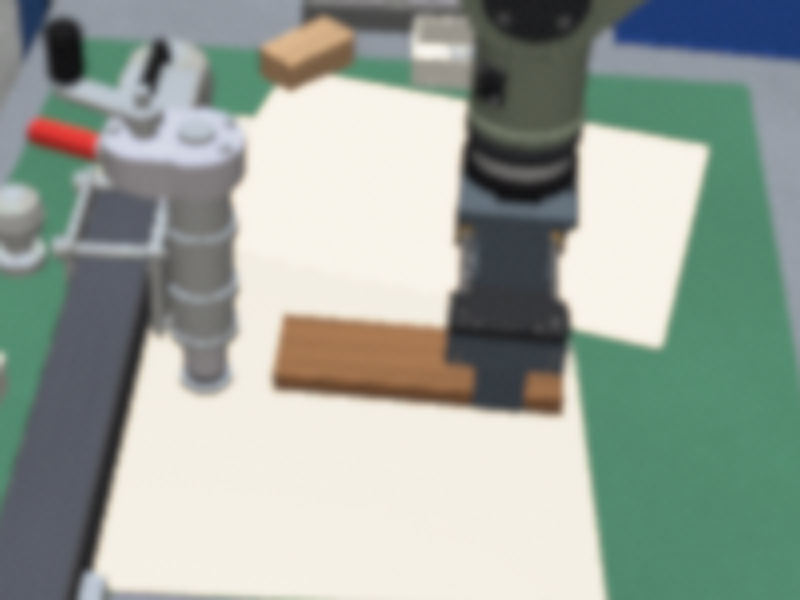

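The board is held level, with its far end at crop x≈275–290, clear of the foot at (205,380). Next I lower it and slide it in beneath the foot.

```bash
python3 -m jog '-6 -12 25 0; 0 0 20 0.002; 0 0 7 0; 0 0 0 0;0 0 0 0'; python3 d.py 475 4 30.5 0
```

```text
clock: 4.15
ee_pos: [372.2, 2.9, 38.3]
orientation: [3.141, -0.001, -0.004]
wrist_force: [-0.3, 0.3, -2.4]
width: 0.695
gripper_force: 39.9
t 4.15 pos [372.2   2.9  38.3] yaw -0.004 F [-0.3  0.3 -2.4] -> tool [102.8  -1.5   7.8] turn -0.004
```

```bash
python3 -m jog '20 -1 0 0; 28 0 0 0; 28 0 0 0; 27 0 0 0; 0 0 4 0; 0 0 3 0;0 0 0 0;0 0 0 0'; python3 d.py 475 4 30.5 0; python3 - <<'E'
from h import *
a=crop('side',222,190,130,100,6)
cv2.imwrite('pics/cs3.png',a)
E
```

```text
clock: 4.95
ee_pos: [473.4, 4.2, 31.1]
orientation: [3.141, 0.001, -0.002]
wrist_force: [0.2, 0.0, -2.8]
width: 0.699
gripper_force: 39.9
t 4.95 pos [473.4   4.2  31.1] yaw -0.002 F [ 0.2  0.  -2.8] -> tool [1.6 0.2 0.6] turn -0.002
```

View pics/cs3.png

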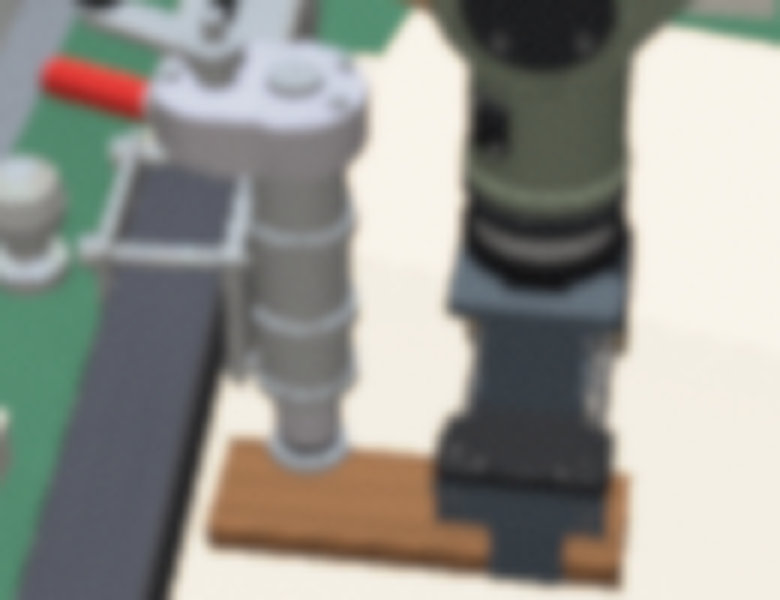

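The foot (308,470) hangs over the board, whose top spans rows 445–537 there. Once wound down, its disc lands centred across the width. Next I lower the last bit and release.

```bash
python3 -m jog '0 0 1 0;0 0 1 0;0 0 0 0'; python3 -m jog '0 0 0 0;0 0 0 0;0 0 0 0;0 0 0 0' 0.95; python3 -m jog '0 0 -15 0;0 0 -30 0;0 0 -40 0;0 0 -40 0;0 0 0 0;0 0 0 0'; python3 - <<'E'
from h import *
np.set_printoptions(precision=1,suppress=True)
cv2.imwrite('pics/ct4.png',np.vstack([crop('top',222,110,130,125,4)]))
E
```

```text
clock: 5.3
ee_pos: [473.7, 4.3, 30.6]
orientation: [3.141, 0.0, -0.002]
wrist_force: [-4.1, -0.8, 14.4]
width: 0.697
gripper_force: 39.9
clock: 5.7
ee_pos: [474.4, 4.4, 28.8]
orientation: [3.142, 0.0, -0.002]
wrist_force: [0.4, 0.5, -0.4]
width: 0.949
gripper_force: 0.0
clock: 6.3
ee_pos: [474.6, 4.4, 154.4]
orientation: [3.141, -0.002, -0.002]
wrist_force: [-0.1, -0.4, -0.4]
width: 0.947
gripper_force: 0.0
```

View pics/ct4.png

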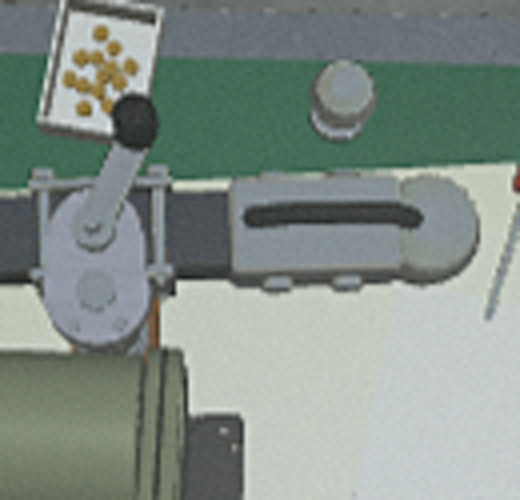

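```bash
python3 - <<'E'
from h import *
np.set_printoptions(precision=1,suppress=True)
S=lambda u,v:(222+u/6-.42,170+v/6-.42)
T=lambda u,v:(222+u/4-.375,110+v/4-.375)
print(tri(S(97,40),T(134,118)))
for z in (314,317,320): print(z,onz('top',*T(134,118),z),onz('side',*S(97,40),z))
for z in (276,280): print('hub',onz('top',*T(95,228),z),onz('side',*S(214,150),z))
E
python3 d.py 668 -19 340 0
```

```text
(array([667.8, -18.5, 316.3]), np.float64(0.886685800033054))
314 [669.  -18.3 314. ] [668.5 -22.  314. ]
317 [668.1 -18.4 317. ] [667.  -17.2 317. ]
320 [667.2 -18.6 320. ] [665.5 -12.4 320. ]
hub [614.9   4.2 276. ] [615.3  -1.6 276. ]
hub [614.    3.9 280. ] [613.8   4.2 280. ]
t 6.35 pos [473.8   4.4 153.4] yaw -0.002 F [-0.  -0.2 -0.4] -> tool [ 194.2   23.  -186.6] turn -0.002
```

```bash
python3 -m jog '0 0 -45 0;0 0 -50 0;10 0 -50 0;30 4 -45 0;40 5 -18 0;40 5 0 0;40 5 0 0;34 4 0 0;0 0 0 0;0 0 0 0'; python3 d.py 668.6 -19 301 0
```

```text
clock: 7.35
ee_pos: [665.8, -18.8, 354.1]
orientation: [-3.141, 0.006, -0.002]
wrist_force: [-0.3, 0.7, 0.5]
width: 0.946
gripper_force: 0.0
t 7.35 pos [665.8 -18.8 354.1] yaw -0.002 F [-0.3  0.7  0.5] -> tool [ 2.8  0.2 53.1] turn -0.002
```

```bash
python3 -m jog '2 0 20 0;0 0 20 0;0 0 10 0;0 0 0 0;0 0 0 0'; python3 d.py 668.6 -19 302 0; python3 - <<'E'
from h import *
a=crop('top',232,90,90,90,4);b=crop('side',195,130,90,90,4)
cv2.imwrite('pics/g5.png',np.hstack([a,b]))
E
```

```text
clock: 7.85
ee_pos: [667.5, -18.6, 308.4]
orientation: [3.141, -0.001, -0.002]
wrist_force: [0.2, -0.8, 0.5]
width: 0.95
gripper_force: 0.0
t 7.85 pos [667.5 -18.6 308.4] yaw -0.002 F [ 0.2 -0.8  0.5] -> tool [1.1 0.4 6.4] turn -0.002
```

View pics/g5.png

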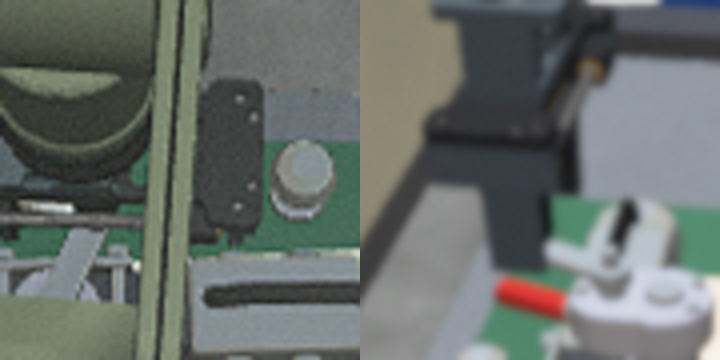

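The fingers straddle the grip in front of the arm (right half, finger at about (515,220)), with no contact. I'll close here after going 4 mm lower.

```bash
python3 -m jog '1 0 4 0;0 0 0 0;0 0 0 0;0 0 0 0;0 0 0 0;0 0 0 0;0 0 0 0;0 0 0 0;0 0 0 0' 0.1 45; python3 - <<'E'
from h import *
s=sense();print(s['ee_pos'],s['wrist_force'])
# chords: 15deg rows from -0.40 clockwise, constant yaw ~0, tool (dx,-dy)
t=-0.40-np.deg2rad(15)*np.arange(37);p=60*np.c_[np.cos(t),np.sin(t)];d=np.diff(p,axis=0)
print('; '.join(f'{a:.1f} {-b:.1f} 0 0' for a,b in d[:24]))
E
```

```text
clock: 8.85
ee_pos: [668.9, -18.8, 303.5]
orientation: [3.141, -0.0, -0.002]
wrist_force: [-0.3, -0.5, 0.2]
width: 0.271
gripper_force: 45.0
[668.85348104 -18.83601949 303.47197714] [-0.30404689 -0.50862398  0.16918836]
-7.9 13.5 0 0; -11.2 11.0 0 0; -13.6 7.7 0 0; -15.2 3.9 0 0; -15.7 -0.1 0 0; -15.1 -4.2 0 0; -13.5 -7.9 0 0; -11.0 -11.2 0 0; -7.7 -13.6 0 0; -3.9 -15.2 0 0; 0.1 -15.7 0 0; 4.2 -15.1 0 0; 7.9 -13.5 0 0; 11.2 -11.0 0 0; 13.6 -7.7 0 0; 15.2 -3.9 0 0; 15.7 0.1 0 0; 15.1 4.2 0 0; 13.5 7.9 0 0; 11.0 11.2 0 0; 7.7 13.6 0 0; 3.9 15.2 0 0; -0.1 15.7 0 0; -4.2 15.1 0 0
```

```bash
cat > c.py <<'E'
from h import *
C=np.array([614.,4.])
s=sense();r=s['ee_pos'][:2]-C;R=np.hypot(*r);a=np.arctan2(r[1],r[0]);F=s['wrist_force']
e=r/R;t=np.array([e[1],-e[0]])  # clockwise tangent
print('t',round(s['clock'],2),'ang',round(np.degrees(a),1),'R',round(R,1),'z',round(s['ee_pos'][2],1),'pull',round(-F[:2]@t,1),'rad',round(F[:2]@e,1),'Fz',round(F[2],1),'yaw',round(s['orientation'][2],3),'pos',s['ee_pos'].round(1))
E
python3 -m jog '-8 13.5 0 0; -11 11 0 0; -13.6 7.7 0 0; -15.2 3.9 0 0' |head -1; python3 c.py;python3 -m jog '0 0 0 0;0 0 0 0' |head -1; python3 c.py
```

```text
clock: 9.25
t 9.25 ang -80.7 R 59.3 z 303.5 pull 7.6 rad -1.3 Fz -3.0 yaw -0.002 pos [623.6 -54.6 303.5]
clock: 9.45
t 9.45 ang -83.6 R 59.3 z 303.5 pull -0.3 rad 0.3 Fz -0.0 yaw -0.002 pos [620.6 -55.  303.5]
```

```bash
python3 -m jog '-15.7 0 0 0; -15.1 -4.2 0 0; -13.5 -7.9 0 0; -11 -11.2 0 0; -7.7 -13.6 0 0; -3.9 -15.2 0 0; 0.1 -15.7 0 0; 4.2 -15.1 0 0' |head -1; python3 c.py; python3 -m jog '7.9 -13.5 0 0; 11.2 -11 0 0; 13.6 -7.7 0 0; 15.2 -3.9 0 0' |head -1; python3 c.py
```

```text
clock: 10.25
t 10.25 ang 158.9 R 60.6 z 303.5 pull 8.2 rad -2.5 Fz -1.3 yaw -0.003 pos [557.5  25.9 303.5]
clock: 10.65
t 10.65 ang 99.5 R 60.8 z 303.4 pull 7.7 rad -2.4 Fz 3.0 yaw -0.002 pos [603.9  63.9 303.4]
```

```bash
python3 -m jog '15.7 0.1 0 0; 15.1 4.2 0 0; 13.5 7.9 0 0' |head -1; python3 c.py; python3 -m jog '11 11.2 0 0; 7.7 13.6 0 0; 3.9 15.2 0 0' |head -1; python3 c.py
python3 - <<'E'
from h import *
cv2.imwrite('pics/f6.png',crop('side',250,220,80,75,7))
t=np.deg2rad(np.arange(-38,-38-200,-10.));p=60*np.c_[np.cos(t),np.sin(t)];d=np.diff(p,axis=0)
print('; '.join(f'{a:.1f} {-b:.1f} 0 0' for a,b in d))
E
```

```text
clock: 10.95
t 10.95 ang 55.1 R 60.5 z 303.4 pull 8.6 rad -4.0 Fz 3.0 yaw -0.001 pos [648.6  53.6 303.4]
clock: 11.25
t 11.25 ang 10.7 R 59.9 z 303.5 pull 9.9 rad -2.5 Fz 1.3 yaw 0.0 pos [672.8  15.1 303.5]
-7.1 7.6 0 0; -8.4 6.3 0 0; -9.3 4.7 0 0; -10.0 3.1 0 0; -10.4 1.3 0 0; -10.4 -0.5 0 0; -10.2 -2.4 0 0; -9.6 -4.1 0 0; -8.8 -5.7 0 0; -7.6 -7.1 0 0; -6.3 -8.4 0 0; -4.7 -9.3 0 0; -3.1 -10.0 0 0; -1.3 -10.4 0 0; 0.5 -10.4 0 0; 2.4 -10.2 0 0; 4.1 -9.6 0 0; 5.7 -8.8 0 0; 7.1 -7.6 0 0
```

View pics/f6.png

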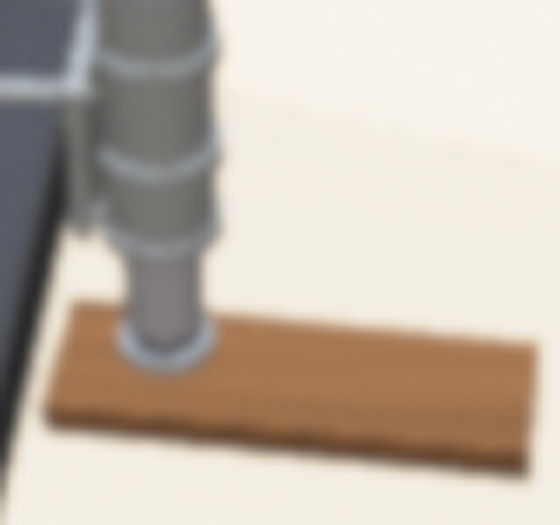

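The foot's front edge is at row 370, and the board top spans rows 308–415 there. If the foot is centred, about 10 mm remains. Continuing in smaller steps.

```bash
python3 -m jog '-0.5 10.4 0 0; -2.4 10.2 0 0' |head -1; python3 c.py; python3 -m jog '-4.1 9.6 0 0; -5.7 8.8 0 0' |head -1; python3 c.py;  python3 -m jog '-7.1 7.6 0 0; -8.4 6.3 0 0' |head -1; python3 c.py
```

```text
clock: 11.5
t 11.5 ang -9.3 R 59.4 z 303.5 pull 7.7 rad 4.7 Fz -2.0 yaw -0.0 pos [672.6  -5.6 303.5]
clock: 11.7
t 11.7 ang -30.2 R 59.0 z 303.6 pull 8.7 rad 9.4 Fz -3.3 yaw -0.001 pos [665.  -25.7 303.6]
clock: 11.9
t 11.9 ang -51.9 R 58.8 z 303.6 pull 8.8 rad 11.9 Fz -4.0 yaw -0.002 pos [650.3 -42.3 303.6]
```

```bash
python3 -m jog '-8.5 5.9 0 0; -10 3.1 0 0' |head -1; python3 c.py; python3 -m jog '-10.4 1.3 0 0; -10.4 -0.5 0 0' |head -1; python3 c.py;  python3 -m jog '-10.2 -2.4 0 0; -9.6 -4.1 0 0' |head -1; python3 c.py
```

```text
clock: 12.1
t 12.1 ang -73.5 R 59.0 z 303.6 pull 8.3 rad 9.2 Fz -4.1 yaw -0.003 pos [630.7 -52.6 303.6]
clock: 12.3
t 12.3 ang -95.2 R 59.0 z 303.6 pull 8.5 rad 8.7 Fz -3.6 yaw -0.003 pos [608.7 -54.8 303.6]
clock: 12.5
t 12.5 ang -116.8 R 59.2 z 303.5 pull 8.3 rad 8.4 Fz -2.5 yaw -0.004 pos [587.3 -48.9 303.5]
```

```bash
python3 -m jog '-9.3 -4.8 0 0' |head -1; python3 c.py; python3 -m jog '-7.6 -7.1 0 0' |head -1; python3 c.py;  python3 -m jog '-6.3 -8.4 0 0' |head -1; python3 c.py; python3 - <<'E'
from h import *
cv2.imwrite('pics/f7.png',crop('side',250,220,80,75,7))
E
```

```text
clock: 12.6
t 12.6 ang -127.5 R 59.5 z 303.6 pull 7.4 rad 2.9 Fz -2.1 yaw -0.004 pos [577.8 -43.2 303.6]
clock: 12.7
t 12.7 ang -137.8 R 59.7 z 303.5 pull 10.1 rad 3.6 Fz -1.4 yaw -0.003 pos [569.8 -36.1 303.5]
clock: 12.8
t 12.8 ang -147.8 R 59.8 z 303.5 pull 11.3 rad 3.2 Fz -2.0 yaw -0.003 pos [563.4 -27.9 303.5]
```

View pics/f7.png

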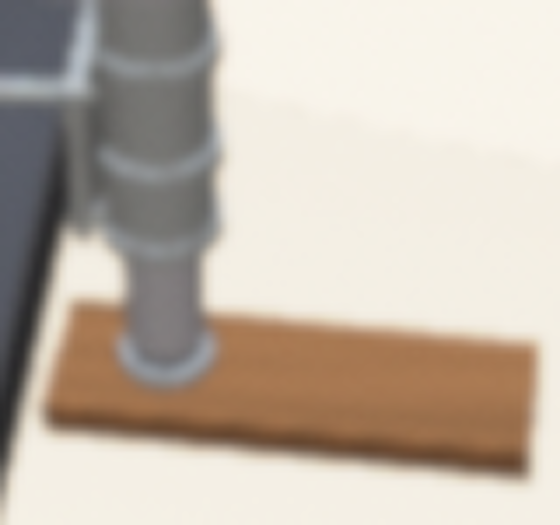

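```bash
python3 - <<'E'
from h import *
np.set_printoptions(precision=1,suppress=True)
f=lambda p:(proj('side',np.array(p,float))-[250,220]+.43)*7
for z in (18,20,22,26): print(z,'front',f((580.5,23.5,z)),'back',f((580.5,-16.5,z)))
print('board edges',f((580.5,36.3,18)),f((580.5,-27.7,18)))
print('board meas edges', [onz('side',250+u/7-.43,220+v/7-.43,18) for u,v in((165,421),(165,311),(48,410),(75,303),(535,345),(525,462),(165,386))])
print('leg ring bottom z85',f((580.5,26,85)))
print([ (z,onz('side',250+165/7-.43,220+252/7-.43,z)) for z in (80,92)])
E
python3 c.py
```

```text
18 front [156.7 390.5] back [173.7 322.7]
20 front [156.6 387. ] back [173.6 319.2]
22 front [156.4 383.4] back [173.5 315.7]
26 front [156.1 376.4] back [173.2 308.7]
board edges [151.1 413. ] [178.3 304.4]
board meas edges [array([574.1,  39.9,  18. ]), array([585.4, -22.9,  18. ]), array([622.3,  40.7,  18. ]), array([624.1, -22.3,  18. ]), array([429.5, -24.8,  18. ]), array([428.9,  41.4,  18. ]), array([577.6,  20.5,  18. ])]
leg ring bottom z85 [150.5 273.5]
[(80, array([578.1,   7.5,  80. ])), (92, array([575.5,  20.4,  92. ]))]
t 12.85 ang -149.5 R 59.8 z 303.5 pull 8.4 rad 3.2 Fz -2.1 yaw -0.003 pos [562.4 -26.3 303.5]
```

```bash
python3 -m jog '-2.1 -4.8 0 0' |head -1; python3 c.py; python3 -m jog '-2 -5 0 0' |head -1; python3 c.py
```

```text
clock: 12.95
t 12.95 ang -152.6 R 59.8 z 303.5 pull 12.4 rad 5.4 Fz -1.0 yaw -0.003 pos [560.9 -23.5 303.5]
clock: 13.05
t 13.05 ang -157.6 R 59.9 z 303.5 pull 12.5 rad 6.2 Fz 0.0 yaw -0.003 pos [558.7 -18.8 303.5]
```

Pull is now about 12.5 N, which means contact. The picture budget is spent, so I'll check numerically that the foot sits within the board.

```bash
python3 - <<'E'
from h import *
np.set_printoptions(precision=1,suppress=True,linewidth=200)
im=np.mean([snapshot('side').astype(float) for _ in range(3)],0)
sat=im[...,0]-im[...,2]
print('rows',262,'.. R-B / grey, cols 266..280 step 2')
for v in range(260,284): print(v,sat[v,260:288:2].round(),'|',im[v,270:278:3].mean(1).round())
t=snapshot('top').astype(float);ts=t[...,0]-t[...,2]
for v in (194,198,202,208): print(v,ts[v,232:268].round().astype(int))
E
```

```text
rows 262 .. R-B / grey, cols 266..280 step 2
260 [16. 16. 16. 17. 12.  3.  4.  3.  3. 13. 16. 16. 15. 16.] | [123. 127. 121.]
261 [19. 19. 19. 21. 13.  3.  4.  3.  3. 13. 16. 15. 16. 16.] | [122. 127. 120.]
262 [34. 40. 37. 35. 15.  3.  3.  3.  3. 14. 17. 16. 16. 15.] | [122. 127. 121.]
263 [47. 56. 55. 46. 18.  4.  3.  4.  3. 13. 22. 20. 20. 19.] | [122. 127. 120.]
264 [59. 76. 73. 62. 22.  4.  4.  4.  3. 14. 38. 42. 40. 35.] | [122. 126. 121.]
265 [67. 84. 83. 75. 26.  4.  3.  3.  3. 14. 52. 62. 61. 56.] | [121. 127. 121.]
266 [73. 86. 86. 77. 26.  4.  4.  3.  3. 11. 56. 79. 78. 75.] | [121. 127. 121.]
267 [77. 86. 86. 68. 18.  3.  4.  4.  4.  4. 43. 83. 85. 84.] | [121. 127. 122.]
268 [78. 84. 85. 54.  6.  3.  3.  4.  3. -1. 30. 83. 87. 86.] | [123. 126. 122.]
269 [80. 83. 83. 45. -3.  1.  3.  4.  2. -5. 24. 81. 86. 86.] | [122. 126. 119.]
270 [82. 83. 83. 45. -7. -2.  2.  2. -1. -9. 24. 80. 85. 84.] | [121. 119. 118.]
271 [ 84.  84.  84.  56.  -4.  -8.  -3.  -2.  -8. -10.  33.  81.  85.  85.] | [130. 116. 130.]
272 [ 85.  85.  85.  69.   8. -11. -10.  -9. -11.  -1.  51.  83.  85.
[... 738 characters left out ...]
. 81. 80.]
282 [32. 31. 32. 34. 36. 36. 35. 38. 42. 47. 48. 49. 52. 56.] | [139. 121. 105.]
283 [18. 18. 23. 28. 31. 31. 30. 32. 35. 36. 36. 35. 39. 43.] | [200. 182. 160.]
194 [-13 -13 -12  -2   0   3  -2   1   7  -5 -12 -11 -12  -4  -5   2   1   1   3  -2  -4 -10 -20  -9  -4  -4  11   0  -1   2  -3   4   1   9  16  12]
198 [47  8 -1  1  2  2 -1  2  0  2 -6 67  9  1  6  5  5  3  4  2  4  3  4  4  2 -1 30  4  2  4 -2  0 -2  8 12  9]
202 [  7   6   8   7   7   4   5  26  34  30  30  25  50  46  14 -13 -12  -4  -7  -6  -8  -6 -17 -20  20  56  59  34  16  11   1   3   3  14  10  13]
208 [ 4  8  7  6  4  5  3 34 57 52 56 51 51 53 54 52 55 58 53 52 54 57 52 56 58 50 54 50 52 35 -1  1  8 14 13 14]
```

The foot's front edge is at row 275.2 and the board spans rows 264.0–279.2, at about 4.2 mm/px. That leaves margins of about 7 mm at the back and 17 mm at the front, so the whole foot is on the board.

```bash
python3 c.py; python3 -m jog '-0.5 -2 0 0' |head -1; python3 c.py; python3 -m jog '0 0 0 0;0 0 0 0' ; python3 c.py
```

```text
t 13.25 ang -158.4 R 59.9 z 303.5 pull 10.3 rad 5.2 Fz 0.2 yaw -0.003 pos [558.3 -18.1 303.5]
clock: 13.35
t 13.35 ang -159.4 R 59.9 z 303.5 pull 12.6 rad 6.0 Fz -0.1 yaw -0.003 pos [557.9 -17.1 303.5]
clock: 13.55
ee_pos: [557.8, -16.8, 303.5]
orientation: [3.13, 0.001, -0.003]
wrist_force: [-0.7, -13.8, 0.7]
width: 0.27
gripper_force: 45.0
t 13.55 ang -159.7 R 59.9 z 303.5 pull 12.7 rad 5.4 Fz 0.7 yaw -0.003 pos [557.8 -16.8 303.5]
```

Pull is about 12.7 N (1.5–1.6 × free), so I stop here, let go and retract.

```bash
python3 -m jog '0 0 0 0;0 0 0 0;0 0 0 0;0 0 0 0;0 0 0 0' 0.75; python3 -m jog '0 0 -15 0;0 0 -30 0;0 0 -35 0;-20 0 -20 0;-40 0 0 0;-40 0 0 0;0 0 0 0;0 0 0 0;0 0 0 0'; python3 - <<'E'
from h import *
im=np.mean([snapshot('side').astype(float) for _ in range(3)],0);sat=im[...,0]-im[...,2]
for v in range(262,280,1): print(v,sat[v,260:288:2].round().astype(int))
# grip: dark pixels in top view
t=snapshot('top').astype(float).mean(2)
print(sense()['wrist_force'])
E
```

```text
clock: 14.05
ee_pos: [558.2, -11.5, 303.5]
orientation: [-3.142, -0.0, -0.002]
wrist_force: [0.6, 0.2, 0.7]
width: 0.683
gripper_force: 0.0
clock: 14.95
ee_pos: [459.1, -11.6, 403.4]
orientation: [3.142, -0.001, -0.002]
wrist_force: [0.2, -0.6, 0.2]
width: 0.749
gripper_force: 0.0
262 [33 40 37 34 15  4  4  3  3 13 17 16 16 16]
263 [47 56 54 45 17  3  3  3  3 13 23 20 20 19]
264 [58 75 72 62 21  4  4  3  3 13 38 41 40 36]
265 [67 84 83 75 25  4  3  4  3 14 52 62 61 57]
266 [73 86 85 76 26  4  4  4  3 11 57 79 78 75]
267 [77 86 86 68 18  4  3  4  3  5 43 83 85 84]
268 [78 84 85 55  6  3  3  4  3 -1 30 82 87 87]
269 [79 83 83 45 -2  2  3  4  2 -6 23 81 86 86]
270 [82 83 83 45 -7 -2  2  3 -1 -9 24 80 85 85]
271 [84 84 84 56 -4 -8 -3 -2 -8 -9 32 81 84 84]
272 [ 85  85  85  69   8 -11  -9  -9 -11  -1  51  83  85  85]
273 [84 84 84 78 32 -2 -8 -8 -5 21 70 85 86 85]
274 [82 83 83 82 58 21  6  6 17 50 81 86 86 86]
275 [83 83 83 82 76 53 36 37 50 71 83 84 85 85]
276 [84 84 83 83 81 74 66 67 73 79 82 82 83 83]
277 [83 82 81 82 83 82 80 80 81 81 82 82 82 82]
278 [75 73 74 77 81 83 80 79 80 82 82 82 81 81]
279 [63 63 64 67 72 74 72 72 75 80 81 79 78 80]
[-0.09522572 -0.05130478  0.65647671]
```

```bash
python3 -c "
from rig import *
print(finish_job())"
```

```text
the job is handed in; nothing more can be done
None
```

I laid the board under the jack so the whole foot stands on it, about 7 mm inside the nearest edge. I wound the crank clockwise to about 12.7 N against roughly 8 N running free (about 1.5–1.6 times), let go, and handed the job in at about 15 s. The arm jumped about 5 mm clockwise on release, which could have added at most about 1 N, still short of twice. I moved nothing else on the bench, but did not check the other things with a final picture.

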